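Hang up the grease spatula and open the grease jar

TASK

The grease spatula has been left lying across the cap of the square grease jar in the holder: hang it by its eye on the upright post of the stand, down on the base, and let go of it. Then unscrew the tight cap anticlockwise only until it lets go (about a sixth of a turn), lift it straight off while the jar stays seated in its holder, and finish holding the cap level in the gripper a few centimetres above the open jar. Do not put the cap down, and leave the other things on the bench alone.

Things in the scene. Friction and masses are not known exactly. Their poses are not given: they have to be found in the camera images.
- holder: Jar holder fixed to the bench: dark steel plate 130 x 130 x 12 mm with a square aluminium pocket in the middle, inside 69 x 69 mm, walls 6 mm thick, reaching 36 mm above the bench. It keeps the jar from turning but not from being lifted. Origin: centre of the underside, at bench height. z up.
- jar: White plastic grease jar, loose in the holder's pocket (1.5 mm play each side), about 0.5 kg. Square body 66 x 66 mm, 58 mm high, sloping shoulder to 64 mm, then a round neck. Origin: centre of the jar's underside, 12 mm above the bench. z up along the neck; its yaw is the reference for the cap's angle.
- mouth (a point): Centre of the jar's mouth, 80 mm above the jar's origin, hidden under the cap at first. Neck 38 mm in diameter with three catches (51 mm diameter, 4 to 8 mm below the mouth) that hold the cap's lugs. A sprung rubber disc in the mouth pushes up on the cap with about 30 N and makes it tight (about 0.5 N m; grip with 25 N or more); freed, the disc stands 10 mm above the mouth.
- cap: Grey round ribbed lug cap, 63 mm in diameter, 22 mm high, 60 g. Origin: centre of its open underside, 68 mm above the jar's origin when closed (80 mm above the bench, 4 mm above the jar's shoulder); z up. Its angle is the yaw of its x axis minus that of the jar's, anticlockwise seen from above: -24 to -4 degrees at the start, free from about 32; 50 is right, and past 70 is too far.
- cap_top (a point): Centre of the cap's flat top, 22 mm above its origin, 102 mm above the bench when closed. An anticlockwise turn of 62 degrees frees the cap from every start. Once free it springs up by up to 4 mm if not held down, and lifts straight off; until then lifting it lifts the jar.
- spatula: Grease spatula, 165 mm long, 90 g, lying across the cap at first (underside 102 mm above the bench). Along its x: steel blade 28 mm wide, 3 mm thick, x = -113 to -55 mm; black handle 16 mm wide (y), 14 mm high (z 0 to 14), x = -55 to +35 mm; eye ring beyond. Origin: on the handle's underside near the centre of mass; z up.
- spatula_eye (a point): Centre of the eye of the spatula, at its underside, 52 mm along +x from the spatula's origin. The ring is 40 mm outside, the hole 24 mm in diameter, 8 mm thick. z up.
- post (a point): Foot of the upright steel post of the stand, on the upper face of its base. The post is 12 mm in diameter, stands 46 mm above this point and is tapered over the last 6 mm. The base, fixed to the bench, is a dark steel disc 130 mm in diameter and 12 mm thick, centred under the post. z up.
- carriage: Bystander: steel rail carriage, 74 x 44 x 24 mm, origin at the centre of its underside.
- bearing: Bystander: steel ball bearing lying flat, 42 mm diameter, 12 mm high, origin at the centre of its underside.
- coupling: Bystander: upright aluminium shaft coupling, 32 mm diameter, 40 mm high, origin at the centre of its underside.
- tape: Bystander: roll of paper tape lying flat, 90 mm diameter, 45 mm high, origin at the centre of its underside.
- spray: Bystander: white bottle, 52 mm diameter, 160 mm high, origin at the centre of its underside.
- tub: Bystander: round white tub with a grey lid, 70 mm diameter, 75 mm high, standing on the bench, not in a holder. Origin at the centre of its underside.
- carton: Bystander: closed small cardboard box, 110 x 90 x 60 mm, origin at the centre of its underside.
Mind the look-alikes: they are no part of the job. Leave any green look-alike of the spatula alone.

How it is judged:
By the outcome, as a careful person would: the job done as asked, in the order asked, and still so for the second after the job is handed in, while the arm keeps its last pose, push and grip.
It also fails if it takes over 64 s, if anything falls off the work surface, if the arm or the gripper's body presses on something with over 40 N, if the wrist force passes 120 N, or if a joint passes its speed limit or range.

ROBOT

A 6-joint arm with a two-finger parallel gripper is mounted at the origin on the work surface. World frame = base frame: x ahead of the robot, y to its left, z up, the work surface at z = 0. Lengths are in mm, angles in rad, forces in N, time in s.
With the tool pointing down it reaches from about 300 to 750 mm from the base axis. Payload 8.5 kg.
Tool frame: the origin (TCP) lies midway between the tips of the shut fingers; the grasp point (between the pads) lies 19 mm behind it; z points along the fingers, y is the line along which they close (so a half turn about z gives the same grasp; the last joint's range is limited). The gripper opens to 88 mm and grips with 3 to 60 N. Pads are 18 mm wide; open, the fingers measure 123 mm over their backs; the gripper's body (75 mm by 187 mm) begins 45 mm behind the grasp point.
Start: joints at [-1.329, 0.381, 1.297, -0, 1.464, -0.215], TCP at [242.585, -493.592, 238.748] pointing down, gripper open.
Joint ranges: [-3.11, 3.11], [-0.89, 2.33], [0.22, 2.48], [-1.42, 4.56], [0.17, 2.85], [-2.88, 2.88]. Speed limits (rad/s): [2.39, 2.39, 3.14, 3.14, 3.14, 3.14].

INTERFACE

Orientations are given as a unit quaternion [x, y, z, w].
In Python, from bench import ctrl gives the robot as it stands.
- The arm moves only by the shell command python3 -m crank 'ROWS' [OPENING] [FORCE]. ROWS is JSON, a list of rows, each a list of 6 numbers: the shift along the tool's x, y, z in m, then the turn, a rotation vector about the tool's x, y, z in rad. A call has 1 to 20 rows; each row is the pose to reach, as a shift and turn from the pose commanded when the call began, along the tool's axes at that moment; what a row does not reach only later rows make up. A row lasts 1/12 s, in which the tool goes at most 41.7 mm and 7.16 degrees, less where a joint would pass 70% of its speed; a pose out of reach is approached as far as the arm can. A call with a gripper value outside its range is refused whole. OPENING is the closure in counts, from 0 (fully open) to 255 (shut), set as the call begins (- or left out, the last holds). The fingers move at their own pace and stop on an object; FORCE is the grip in N (left out, the last holds). Time passes only in rows, so rows that repeat a pose let the fingers close. It gives the time, the measured TCP pose, the force, the opening and the grip force at its end, in the units of the state.
- ctrl.read_state(): the state, without advancing time (a new reading comes with each control period).
- ctrl.capture(name): name is "scene" or "top" or "wrist"; returns a dict with "image" (400x640x3 uint8, red, green, blue), "camera_matrix" (3x3 intrinsics, pixels), "extrinsics" (4x4, takes a point from world to camera coordinates). Camera axes: x right, y down, z forward; pixel columns grow to the right and rows downward; lengths in mm; the calibration is good to about 2 mm. A picture is of the moment at which its call begins. There is no depth.
- ctrl.sign_off(): hands the job in; it is judged then, once.
The state is a dict: "time": time; "joint_positions": joint angles; "qd": joint speeds; "effort": joint torques, N m; "ee_pos": TCP position; "ee_rot": TCP orientation; "contact_force": force on the tool from outside, world axes, zero at the start; "moment": the same for the moment, N m; "opening": finger opening in mm; "grip_force": force on a finger pad.
Only numpy, scipy, OpenCV 4.12 (cv2) and the standard library are available. Lean on these libraries where they do the work, as an engineer would, in place of code of your own. Each camera call takes 0.05 s, during which the arm holds its last target. There are 200 camera calls.

## Working session

There is one attempt and no reset: what is moved stays moved. The work goes in short steps, Python scripts to look and compute and a shell command to move; the robot and the scene stay as the last step left them, time stands still between calls to the robot, and variables do not carry over. Pictures are saved under pics/ and viewed, at most 10 in all, crops included, and the job is handed in when it is done.

```bash
ls; mkdir -p pics; python3 - <<'E'
from bench import ctrl
import cv2
s=ctrl.read_state(); print(s)
for n in("scene","top"):
    c=ctrl.capture(n); cv2.imwrite(f"pics/{n}0.png",c["image"][:,:,::-1]); print(n,c["camera_matrix"],c["extrinsics"])
E
```

```text
pics
{'time': 0.0, 'joint_positions': array([-1.32925038e+00,  3.81179583e-01,  1.29820828e+00, -1.68682611e-05,
        1.46359967e+00, -2.15302033e-01]), 'qd': array([-0.00074165, -0.00062983,  0.00062402, -0.00100908, -0.00101549,
       -0.00051737]), 'effort': array([ 1.67543429e-03, -4.37916005e+01, -2.24553180e+01,  7.14328070e-02,
        3.52011330e-02, -1.19907327e-04]), 'ee_pos': array([ 242.54490122, -493.33567064,  238.16428388]), 'ee_rot': array([ 9.74024038e-01,  2.26443563e-01, -1.75358938e-05, -6.97270928e-04]), 'contact_force': array([-0.02022817, -0.4101143 , -0.06717934]), 'moment': array([-0.0238744 , -0.00019593,  0.03183978]), 'grip_force': 0.0, 'opening': 88.17887407865337}
scene [[450.13575677   0.         318.59329   ]
 [  0.         450.13575677 199.78504106]
 [  0.           0.           1.        ]] [[-2.80621298e-01  9.59797880e-01 -6.30216708e-03  1.53326426e+02]
 [ 5.32842172e-01  1.50321956e-01 -8.32755985e-01 -1.81128623e+02]
 [-7.98330074e-01 -2.37047126e-01 -5.53604329e-01  1.67537031e+03]
 [ 0.00000000e+00  0.00000000e+00  0.00000000e+00  1.00000000e+00]]
top [[436.74114314   0.         314.85690202]
 [  0.         436.74114314 201.01498773]
 [  0.           0.           1.        ]] [[ 7.68453766e-03 -9.99960308e-01 -4.50890705e-03  6.35586803e+00]
 [-9.98230578e-01 -7.40521366e-03 -5.89989411e-02  4.90261880e+02]
 [ 5.89632099e-02  4.95430847e-03 -9.98247862e-01  1.30693980e+03]
 [ 0.00000000e+00  0.00000000e+00  0.00000000e+00  1.00000000e+00]]
```

View pics/top0.png

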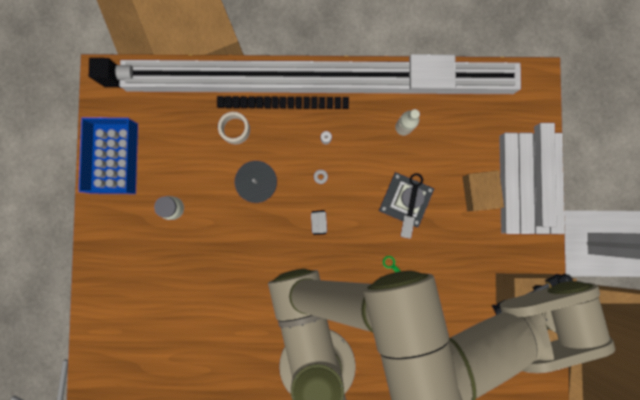

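View pics/scene0.png

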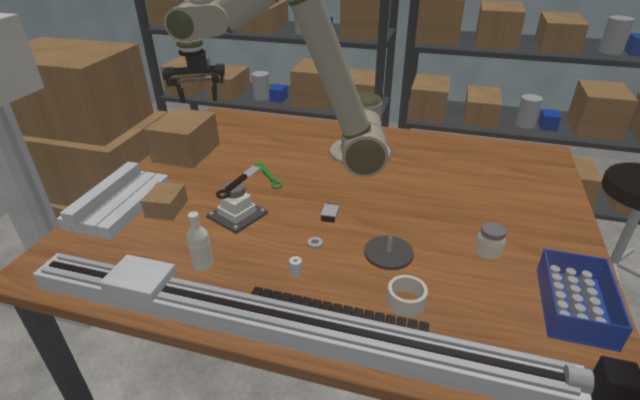

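The top view shows the spatula on the jar at about (411,203), with its eye at (416,180) and blade at (407,228). The stand disc is at (256,181) and the green decoy at (390,263). In the scene view the spatula is at (240,182) and the post at (389,243).

```bash
cat > h.py <<'E'
import numpy as np,cv2
from bench import ctrl
from scipy.spatial.transform import Rotation as R
def cast(c,uv,z):
    K,E=c["camera_matrix"],np.array(c["extrinsics"]); Rm,t=E[:3,:3],E[:3,3]
    o=-Rm.T@t; d=Rm.T@np.linalg.inv(K)@np.array([uv[0],uv[1],1.]); return o+d*(z-o[2])/d[2]
def proj(c,p):
    E=np.array(c["extrinsics"]); q=c["camera_matrix"]@(E[:3,:3]@np.array(p,float)+E[:3,3]); return q[:2]/q[2]
def tri(c1,u1,c2,u2):
    P=[c["camera_matrix"]@np.array(c["extrinsics"])[:3] for c in(c1,c2)]
    X=cv2.triangulatePoints(P[0],P[1],np.array(u1,float),np.array(u2,float)).ravel(); return X[:3]/X[3]
def blobs(m,amin=20):
    n,l,s,c=cv2.connectedComponentsWithStats(m.astype(np.uint8)); return [(c[i].round(1),s[i]) for i in range(1,n) if s[i,4]>=amin]
def rel(p,yaw_tool_y=None,down=True):
    """row from present pose to TCP p (world mm), tool down, tool y axis along yaw (rad); m, rad in tool axes"""
    s=ctrl.read_state(); R0=R.from_quat(s["ee_rot"]); d=R0.inv().apply(np.array(p)-s["ee_pos"])/1000
    rv=np.zeros(3)
    if yaw_tool_y is not None:
        best=None
        for k in(0,np.pi):
            a=yaw_tool_y+k; y=np.array([np.cos(a),np.sin(a),0]); z=np.array([0,0,-1.]); M=np.column_stack([np.cross(y,z),y,z])
            r=(R0.inv()*R.from_matrix(M)).as_rotvec()
            if best is None or np.linalg.norm(r)<np.linalg.norm(best): best=r
        rv=best
    return np.r_[d,rv].round(4)
E
python3 - <<'E'
from h import *
t=ctrl.capture("top"); s=ctrl.capture("scene")
I=t["image"].astype(int); S=s["image"].astype(int)
dark=(I.max(2)<45)
m=np.zeros_like(dark); m[165:250,370:445]=1
b=dark&m
print("dark",blobs(b,10))
ys,xs=np.nonzero(b); 
cv2.imwrite("pics/c1.png",np.hstack([cv2.resize(t["image"][160:250,365:455,::-1],(400,400),interpolation=cv2.INTER_CUBIC),cv2.resize(s["image"][150:240,190:280,::-1],(400,400),interpolation=cv2.INTER_CUBIC)]))
d=(I.max(2)<90)&(I.max(2)-I.min(2)<25); m[:]=0; m[150:215,225:285]=1
print("disc",blobs(d&m,100))
for uv in((417,180),(413,198),(407,237)): print(uv,cast(t,uv,108))
print("post tip tri",tri(t,(254,181),s,(390,236)),"disc",cast(t,(256,181.5),12))
E
```

```text
dark [(array([412.9, 195.8]), array([408, 178,  14,  38, 149], dtype=int32))]
disc [(array([255.3, 181.3]), array([ 235,  161,   41,   41, 1305], dtype=int32))]
(417, 180) [ 546.09450756 -277.60167263  108.        ]
(413, 198) [ 495.20700837 -266.06601823  108.        ]
(407, 237) [ 385.83997118 -248.70658281  108.        ]
post tip tri [545.38553373 191.13791686  53.30381958] disc [548.47088649 189.52263369  12.        ]
```

View pics/c1.png

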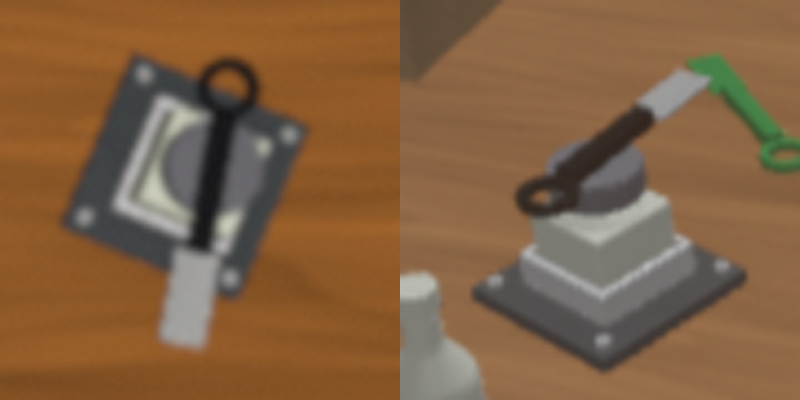

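The crop puts the eye at (416.5,179.6), the blade end at (406.2,238.1) and the cap at (412.9,197.1) in the top view. That gives an eye-to-tip distance of about 165 mm, which matches the spec. I'll hover over the spatula and look with the wrist camera.

```bash
python3 - <<'E'
from h import *
t=ctrl.capture("top")
e=cast(t,(416.5,179.6),106);b=cast(t,(406.2,238.1),104.5);cp=cast(t,(412.9,197.1),102)
y=np.arctan2(*(e-b)[[1,0]]);u=np.array([np.cos(y),np.sin(y),0]);o=e-52*u
print(e,b,np.linalg.norm(e-b),y,"origin",o,"cap",cp)
print(rel([o[0],o[1],250],y+np.pi/2))
E
```

```text
[ 547.43638094 -276.65835007  106.        ] [ 382.67364837 -247.17242809  104.5       ] 167.38705934920264 -0.17708529657224154 origin [ 496.24959172 -267.49796744  106.        ] cap [ 498.15773562 -267.11783976  102.        ]
[ 3.274e-01 -9.090e-02 -1.140e-02 -6.000e-04  1.000e-04  6.339e-01]
```

```bash
python3 -m crank '[[0.1,-0.03,-0.004,0,0,0.2],[0.2,-0.06,-0.008,0,0,0.4],[0.327,-0.091,-0.011,0,0,0.634],[0.327,-0.091,-0.011,0,0,0.634],[0.327,-0.091,-0.011,0,0,0.634],[0.327,-0.091,-0.011,0,0,0.634],[0.327,-0.091,-0.011,0,0,0.634],[0.327,-0.091,-0.011,0,0,0.634],[0.327,-0.091,-0.011,0,0,0.634],[0.327,-0.091,-0.011,0,0,0.634],[0.327,-0.091,-0.011,0,0,0.634],[0.327,-0.091,-0.011,0,0,0.634],[0.327,-0.091,-0.011,0,0,0.634],[0.327,-0.091,-0.011,0,0,0.634]]' 0
python3 - <<'E'
from h import *
w=ctrl.capture("wrist"); t=ctrl.capture("top"); cv2.imwrite("pics/w1.png",w["image"][:,:,::-1]); print(np.array(w["extrinsics"]).round(3),w["camera_matrix"])
print(ctrl.read_state()["joint_positions"],[proj(w,p).round(1) for p in([547.4,-276.7,106],[382.7,-247,104.5],[496,-267.5,116])])
E
```

```text
time: 1.42
ee_pos: [495.1, -268.6, 249.8]
ee_rot: [0.996, -0.089, -0.0, 0.0]
contact_force: [-0.4, -0.5, 0.5]
opening: 88.1
grip_force: 0.0
[[-1.78000e-01 -9.84000e-01 -0.00000e+00 -1.76362e+02]
 [-9.31000e-01  1.68000e-01  3.23000e-01  4.58938e+02]
 [-3.18000e-01  5.80000e-02 -9.46000e-01  5.74790e+02]
 [ 0.00000e+00  0.00000e+00  0.00000e+00  1.00000e+00]] [[341.71823304   0.         317.53435206]
 [  0.         341.71823304 204.76526937]
 [  0.           0.           1.        ]]
[-7.06707823e-01  3.96919750e-01  1.23882012e+00 -5.69372384e-05
  1.50583241e+00  1.04280447e+00] [array([315.8, 128.9]), array([316.2, 300. ]), array([316. , 192.4])]
```

View pics/w1.png

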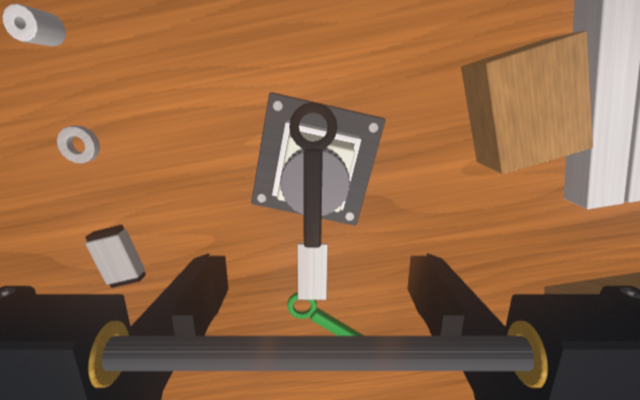

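The wrist view shows the eye at (314,126.5), the handle/blade joint at (312.5,246), the blade end at (312.5,299) and the cap at about (315.5,182). It agrees with the estimate to within a few mm.

```bash
python3 - <<'E'
from h import *
w=ctrl.capture("wrist");I=w["image"].astype(int)
m=np.zeros(I.shape[:2],bool);m[95:250,285:345]=1
d=(I.max(2)<60)&m
for r in (155,165,175,185,195,205,215,225,235,242):
    x=np.nonzero(d[r])[0]; x=x[(x>295)&(x<330)]; print(r,x.min(),x.max(),cast(w,((x.min()+x.max())/2,r),116).round(1)[:2])
e=cast(w,(314,126.5),108);b=cast(w,(312.5,299),105); j=cast(w,(312.5,246),110)
y=np.arctan2(*(e-b)[[1,0]]);u=np.array([np.cos(y),np.sin(y),0]);o=e-52*u
print(e,b,np.linalg.norm(e-b),y,"o",o,b+113*u,j+55*u,"cap",cast(w,(315.5,182),102))
print(rel([o[0],o[1],105],y+np.pi/2))
E
```

```text
155 305 321 [ 528.3 -270.6]
165 305 321 [ 520.1 -269.1]
175 305 320 [ 511.8 -267.2]
185 305 320 [ 503.2 -265.6]
195 305 320 [ 494.5 -264. ]
205 305 320 [ 485.6 -262.3]
215 320 320 [ 475.3 -267.1]Traceback (most recent call last):
  File "<stdin>", line 6, in <module>
    return umr_minimum(a, axis, None, out, keepdims, initial, where)
ValueError: zero-size array to reduction operation minimum which has no identity
```

```bash
python3 - <<'E'
from h import *
w=ctrl.capture("wrist")
e=cast(w,(314,126.5),108);b=cast(w,(312.5,299),105); j=cast(w,(312.5,246),110)
y=np.arctan2(*(e-b)[[1,0]]);u=np.array([np.cos(y),np.sin(y),0]);o=e-52*u
print(e,b,np.linalg.norm(e-b),y,"o",o,b+113*u,j+55*u,"cap",cast(w,(315.5,182),102))
print(rel([497,-265.5,106],y+np.pi/2))
E
```

```text
[ 550.12149965 -275.23125308  108.        ] [ 385.06686706 -243.40000637  105.        ] 168.12275279432657 -0.1905138942674086 o [ 499.06233295 -265.38435023  108.        ] [ 496.02236393 -264.79808372  105.        ] [ 498.42000652 -264.86429342  110.        ] cap [ 501.76754455 -267.65179982  102.        ]
[ 0.0009 -0.0029  0.1438  0.     -0.      0.0123]
```

```bash
python3 -m crank '[[0.001,-0.003,0.035,0,0,0.01],[0.001,-0.003,0.07,0,0,0.01],[0.001,-0.003,0.105,0,0,0.01],[0.001,-0.003,0.13,0,0,0.01],[0.001,-0.003,0.144,0,0,0.01],[0.001,-0.003,0.144,0,0,0.01],[0.001,-0.003,0.144,0,0,0.01],[0.001,-0.003,0.144,0,0,0.01]]' 150
python3 -m crank '[[0,0,0,0,0,0],[0,0,0,0,0,0],[0,0,0,0,0,0],[0,0,0,0,0,0],[0,0,0,0,0,0],[0,0,0,0,0,0],[0,0,0,0,0,0],[0,0,0,0,0,0],[0,0,0,0,0,0],[0,0,0,0,0,0]]' 255 30
python3 - <<'E'
from h import *
w=ctrl.capture("wrist"); s=ctrl.capture("scene"); cv2.imwrite("pics/g1.png",np.hstack([cv2.resize(w["image"][90:310,210:430,::-1],(400,400)),cv2.resize(s["image"][130:250,180:300,::-1],(400,400),interpolation=cv2.INTER_CUBIC)]))
E
```

```text
time: 2.28
ee_pos: [497.5, -265.1, 106.0]
ee_rot: [0.996, -0.094, 0.0, 0.0]
contact_force: [0.1, -0.2, 0.1]
opening: 37.7
grip_force: 0.0
time: 3.12
ee_pos: [497.5, -264.9, 106.0]
ee_rot: [0.996, -0.093, 0.0, 0.0]
contact_force: [-0.2, 0.9, 4.0]
opening: 15.5
grip_force: 30.0
```

View pics/g1.png

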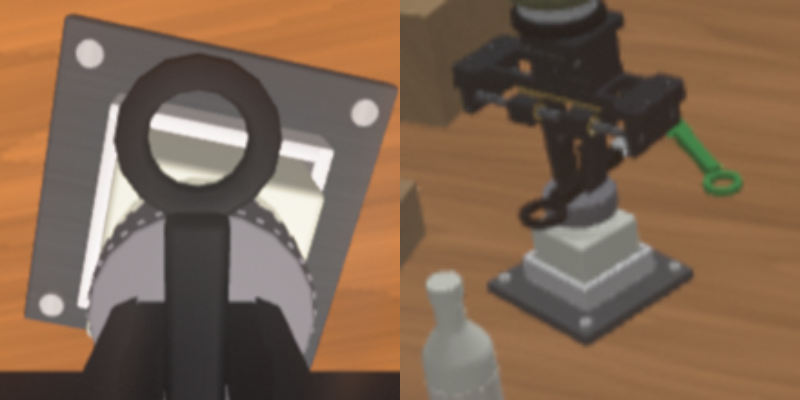

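The spatula is gripped on the handle (opening 15.5 mm), with the eye hole at about (319,166) in the wrist image. I'll lift it and go to a viewpoint beside the stand.

```bash
python3 -m crank '[[0,0,-0.01,0,0,0],[0,0,-0.03,0,0,0],[0,0,-0.06,0,0,0],[0,0,-0.09,0,0,0],[0,0,-0.11,0,0,0],[0,0,-0.12,0,0,0],[0,0,-0.12,0,0,0],[0,0,-0.12,0,0,0]]'
python3 - <<'E'
from h import *
w=ctrl.capture("wrist"); cv2.imwrite("pics/l1.png",w["image"][:,:,::-1])
print(rel([440,120,226])) 
E
```

```text
time: 3.88
ee_pos: [497.3, -264.8, 225.7]
ee_rot: [0.996, -0.093, -0.0, 0.0]
contact_force: [-0.7, -0.6, -1.8]
opening: 15.6
grip_force: 30.0
[-0.1277 -0.3673 -0.0006  0.      0.      0.    ]
```

```bash
python3 -m crank '[[-0.004,-0.012,0,0,0,0],[-0.012,-0.035,0,0,0,0],[-0.022,-0.065,0,0,0,0],[-0.033,-0.097,0,0,0,0],[-0.044,-0.13,0,0,0,0],[-0.056,-0.163,0,0,0,0],[-0.068,-0.196,0,0,0,0],[-0.08,-0.229,0,0,0,0],[-0.09,-0.262,0,0,0,0],[-0.101,-0.295,0,0,0,0],[-0.111,-0.322,0,0,0,0],[-0.12,-0.345,0,0,0,0],[-0.126,-0.36,0,0,0,0],[-0.128,-0.367,0,0,0,0],[-0.128,-0.367,0,0,0,0],[-0.128,-0.367,0,0,0,0]]'
python3 - <<'E'
from h import *
w=ctrl.capture("wrist"); cv2.imwrite("pics/p1.png",w["image"][:,:,::-1])
I=w["image"].astype(int); print(np.array(w["extrinsics"]).round(3))
print(ctrl.read_state()["joint_positions"])
print([proj(w,p) for p in([548,190,58],[548,190,12])])
E
```

```text
time: 5.27
ee_pos: [439.7, 119.4, 225.4]
ee_rot: [0.996, -0.093, -0.0, 0.0]
contact_force: [0.2, -0.1, -1.0]
opening: 15.7
grip_force: 30.0
[[-1.85000e-01 -9.83000e-01  0.00000e+00  1.98658e+02]
 [-9.30000e-01  1.75000e-01  3.24000e-01  3.48281e+02]
 [-3.18000e-01  6.00000e-02 -9.46000e-01  5.11492e+02]
 [ 0.00000e+00  0.00000e+00  0.00000e+00  1.00000e+00]]
[ 3.39418536e-03  2.27407076e-01  1.56588672e+00 -2.53692440e-04
  1.34895912e+00  1.76185686e+00]
[array([213.31130497,  77.75767101]), array([226.75575016,  79.06823424])]
```

View pics/p1.png

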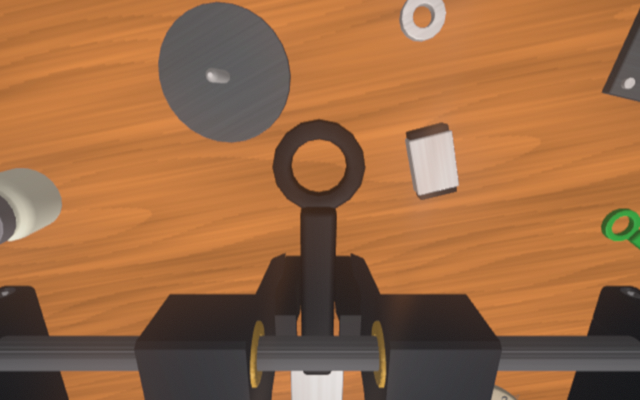

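The wrist view shows the post tip at about (211,75), its foot at about (226,77), the disc centred near (224,72) and the held eye at (319,165.5). The tool is at the expected place.

```bash
python3 - <<'E'
from h import *
w=ctrl.capture("wrist");I=w["image"].astype(int);t=ctrl.capture("top")
g=(I.max(2)-I.min(2)<22)&(I.max(2)<150); m=np.zeros_like(g);m[0:148,150:300]=1
cs,_=cv2.findContours((g&m).astype(np.uint8),cv2.RETR_EXTERNAL,cv2.CHAIN_APPROX_NONE); c=max(cs,key=cv2.contourArea).reshape(-1,2)
P=np.array([cast(w,p,12)[:2] for p in c]); A=np.c_[2*P,np.ones(len(P))]; x=np.linalg.lstsq(A,(P**2).sum(1),rcond=None)[0]
print("disc",x[:2],"r",np.sqrt(x[2]+x[:2]@x[:2]))
b=(I.min(2)>115)&m.astype(bool)&(I.max(2)-I.min(2)<25); b[:, :195]=0;b[:,245:]=0; b[:60]=0;b[95:]=0; print("post bl",blobs(b,5))
print("tip",cast(w,(211.5,75),58),"foot",cast(w,(226,77),12),"top-cam tip",cast(t,(254,181),58))
h=(I[:,:,0]-I[:,:,2]>40).astype(np.uint8); 
hb=[q for q in blobs(h,500) if abs(q[0][0]-319)<10 and abs(q[0][1]-165)<10]; print(hb)
s=ctrl.read_state(); R0=R.from_quat(s["ee_rot"])
e=cast(w,hb[0][0] if hb else (319,165.5),225); print("eye",e,"in tool",R0.inv().apply(e-s["ee_pos"]))
E
```

```text
disc [551.16251437 191.66512364] r 63.1858324644537
post bl [(array([215.5,  77.7]), array([206,  71,  23,  13, 205], dtype=int32))]
tip [550.75149049 190.4036542   58.        ] foot [550.31981086 189.71568195  12.        ] top-cam tip [545.16250919 188.94614379  58.        ]
[(array([325.8, 158.2]), array([     0,      0,    640,    337, 160613], dtype=int32)), (array([318.5, 165.2]), array([ 291,  139,   56,   54, 2375], dtype=int32))]
eye [494.5633493  104.86350315 225.        ] in tool [56.05332095  3.35114711  0.56173657]
```

```bash
python3 - <<'E'
from h import *
w=ctrl.capture("wrist");s=ctrl.read_state(); R0=R.from_quat(s["ee_rot"])
for z in(221,225,229):
  e=cast(w,(318.5,165.2),z); print(z,e,"in tool",R0.inv().apply(e-s["ee_pos"]))
e=cast(w,(318.5,165.2),225); d=np.array([550.6,190.6,0])-e; d[2]=0; print(R0.inv().apply(d)/1000, s["ee_pos"])
E
```

```text
221 [491.41929006 108.36512163 221.        ] in tool [52.319328    0.53581459  4.57782781]
225 [492.27439093 108.21367616 225.        ] in tool [53.18641977  0.52487717  0.57755713]
229 [493.1294918  108.06223069 229.        ] in tool [54.05351155  0.51393975 -3.42271354]
[ 4.18435114e-02 -9.18613239e-02 -2.75864180e-05] [440.12988992 118.70188616 225.59395471]
```

```bash
python3 -m crank '[[0.005,-0.012,0,0,0,0],[0.015,-0.034,0.01,0,0,0],[0.028,-0.062,0.03,0,0,0],[0.037,-0.082,0.06,0,0,0],[0.042,-0.092,0.09,0,0,0],[0.042,-0.092,0.115,0,0,0],[0.042,-0.092,0.135,0,0,0],[0.042,-0.092,0.145,0,0,0],[0.042,-0.092,0.145,0,0,0],[0.042,-0.092,0.145,0,0,0]]'
python3 - <<'E'
from h import *
w=ctrl.capture("wrist");s=ctrl.capture("scene"); cv2.imwrite("pics/a1.png",np.hstack([cv2.resize(w["image"][60:280,210:430,::-1],(400,400)),cv2.resize(s["image"][180:280,340:440,::-1],(400,400),interpolation=cv2.INTER_CUBIC)]))
print([proj(w,p).round(1) for p in([550.6,190.6,58],[550.6,190.6,12])])
E
```

```text
time: 6.3
ee_pos: [498.9, 202.1, 81.2]
ee_rot: [0.996, -0.094, 0.0, -0.0]
contact_force: [0.6, 0.5, -1.2]
opening: 15.5
grip_force: 30.0
[array([320.9, 156. ]), array([320.2, 142.2])]
```

View pics/a1.png

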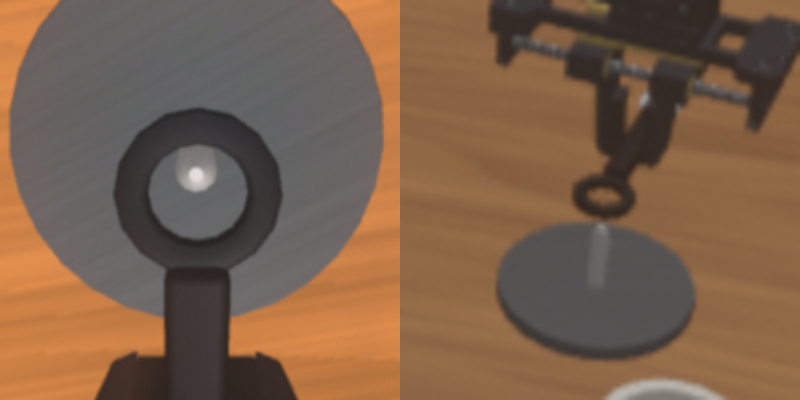

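```bash
python3 - <<'E'
from h import *
w=ctrl.capture("wrist");s=ctrl.read_state(); R0=R.from_quat(s["ee_rot"]);I=w["image"].astype(int)
b=(I.min(2)>165)&(I.max(2)-I.min(2)<25); b[:140]=0;b[200:]=0;b[:,295:345]&=True;b[:,:295]=0;b[:,345:]=0; print(blobs(b,5))
p=cast(w,(317.8,157.0),58); e=cast(w,(318.6,165),s["ee_pos"][2]); print(p,e,"d tool",R0.inv().apply(p-e))
E
```

```text
[(array([318.6, 158.3]), array([313, 152,  13,  13, 114], dtype=int32))]
[550.56856879 192.25622076  58.        ] [551.56143596 191.70305392  82.16159923] d tool [-1.14141064 -0.33499317 24.15904835]
```

The post tip shows through the hole at (318.6,158), and it is within about 1 mm of the eye's axis. I'll lower it.

```bash
python3 -m crank '[[-0.001,0,0.01,0,0,0],[-0.001,0,0.022,0,0,0],[-0.001,0,0.035,0,0,0],[-0.001,0,0.045,0,0,0],[-0.001,0,0.053,0,0,0],[-0.001,0,0.059,0,0,0],[-0.001,0,0.061,0,0,0],[-0.001,0,0.062,0,0,0],[-0.001,0,0.062,0,0,0]]'
python3 -m crank '[[0,0,0.001,0,0,0],[0,0,0.002,0,0,0],[0,0,0.0025,0,0,0],[0,0,0.0025,0,0,0]]'
```

```text
time: 7.2
ee_pos: [497.6, 202.3, 19.0]
ee_rot: [0.996, -0.093, 0.0, -0.0]
contact_force: [-1.0, 0.5, 0.3]
opening: 15.6
grip_force: 30.0
time: 7.53
ee_pos: [497.4, 202.3, 16.3]
ee_rot: [0.996, -0.093, 0.0, -0.0]
contact_force: [-0.3, 0.4, -1.3]
opening: 15.4
grip_force: 30.0
```

```bash
python3 -m crank '[[0,0,0.0005,0,0,0],[0,0,0.001,0,0,0],[0,0,0.001,0,0,0]]'
python3 - <<'E'
from h import *
t=ctrl.capture("top")
print("z",ctrl.read_state()["contact_force"])
E
python3 -m crank '[[0,0,0,0,0,0],[0,0,0,0,0,0],[0,0,0,0,0,0],[0,0,0,0,0,0],[0,0,0,0,0,0],[0,0,0,0,0,0]]' 150 10
python3 -m crank '[[0,0,-0.01,0,0,0],[0,0,-0.03,0,0,0],[0,0,-0.06,0,0,0],[0,0,-0.095,0,0,0],[0,0,-0.13,0,0,0],[0,0,-0.16,0,0,0],[0,0,-0.18,0,0,0],[0,0,-0.18,0,0,0]]'
python3 - <<'E'
from h import *
w=ctrl.capture("wrist");s=ctrl.capture("scene"); cv2.imwrite("pics/r1.png",np.hstack([cv2.resize(w["image"][:,120:520,::-1],(400,400)),cv2.resize(s["image"][180:280,340:440,::-1],(400,400),interpolation=cv2.INTER_CUBIC)]))
E
```

```text
time: 7.78
ee_pos: [497.5, 202.3, 15.8]
ee_rot: [0.996, -0.093, 0.0, -0.0]
contact_force: [-1.7, 0.1, 5.3]
opening: 14.9
grip_force: 30.0
z [-2.4766165  -0.37297416  5.12304315]
time: 8.33
ee_pos: [497.4, 202.3, 15.2]
ee_rot: [0.996, -0.093, -0.0, -0.0]
contact_force: [0.7, 0.2, 0.9]
opening: 36.3
grip_force: 0.0
time: 9.0
ee_pos: [498.7, 202.6, 200.3]
ee_rot: [0.996, -0.093, 0.004, -0.001]
contact_force: [0.8, -0.0, 0.9]
opening: 36.1
grip_force: 0.0
```

View pics/r1.png

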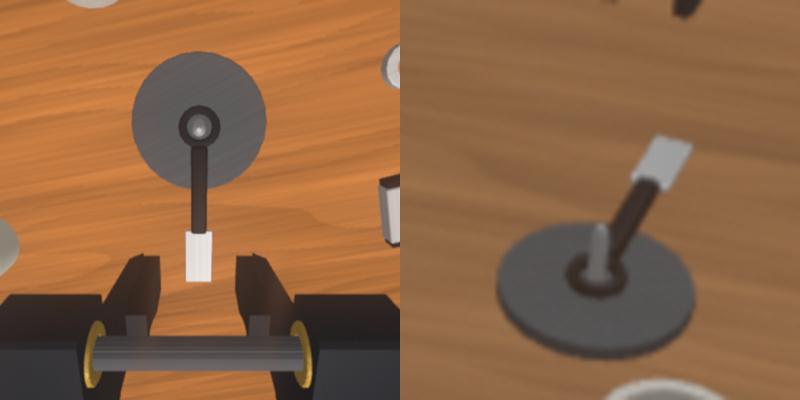

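The spatula is hung: the ring sits at the foot of the post with the eye around it, at (199,127) in the left crop. Next is the cap.

```bash
python3 -m crank '[[0.002,0.012,-0.005,0,0,0],[0.005,0.035,-0.01,0,0,0],[0.01,0.068,-0.02,0,0,0],[0.015,0.102,-0.03,0,0,0],[0.02,0.136,-0.03,0,0,0],[0.025,0.17,-0.03,0,0,0],[0.03,0.204,-0.03,0,0,0],[0.035,0.238,-0.03,0,0,0],[0.04,0.272,-0.03,0,0,0],[0.045,0.306,-0.03,0,0,0],[0.05,0.34,-0.03,0,0,0],[0.055,0.374,-0.03,0,0,0],[0.06,0.408,-0.03,0,0,0],[0.064,0.436,-0.03,0,0,0],[0.067,0.455,-0.03,0,0,0],[0.068,0.464,-0.03,0,0,0],[0.068,0.464,-0.03,0,0,0],[0.068,0.464,-0.03,0,0,0]]' 0
python3 - <<'E'
from h import *
w=ctrl.capture("wrist");I=w["image"].astype(int);t=ctrl.capture("top")
cv2.imwrite("pics/cap.png",w["image"][:,:,::-1])
u=proj(w,(499,-267,102)).astype(int); print(u,I[u[1],u[0]],I[u[1]-12,u[0]+5])
ref=np.median(I[u[1]-5:u[1]+6,u[0]-5:u[0]+6].reshape(-1,3),0)
m=(np.abs(I-ref).max(2)<18).astype(np.uint8); m=cv2.morphologyEx(m,cv2.MORPH_OPEN,np.ones((3,3),np.uint8))
n,l,s,c=cv2.connectedComponentsWithStats(m); k=l[u[1],u[0]]; print(s[k])
cs,_=cv2.findContours((l==k).astype(np.uint8),cv2.RETR_EXTERNAL,cv2.CHAIN_APPROX_NONE); q=max(cs,key=cv2.contourArea).reshape(-1,2)
P=np.array([cast(w,p,102)[:2] for p in q]); A=np.c_[2*P,np.ones(len(P))]; x=np.linalg.lstsq(A,(P**2).sum(1),rcond=None)[0]
print("cap",x[:2],"r",np.sqrt(x[2]+x[:2]@x[:2]),"top-cam",cast(t,(412.9,197.1),102))
print(rel([x[0],x[1],130]))
E
```

```text
time: 10.6
ee_pos: [477.4, -265.9, 224.6]
ee_rot: [0.996, -0.094, -0.001, -0.001]
contact_force: [-0.7, 0.2, 0.5]
opening: 87.9
grip_force: 0.0
[314 171] [142 136 138] [142 134 138]
[ 276  133   76   74 4347]
cap [ 499.52219692 -266.66049006] r 29.812984249119538 top-cam [ 498.15773562 -267.11783976  102.        ]
[ 0.0217 -0.0024  0.0951  0.      0.      0.    ]
```

View pics/cap.png

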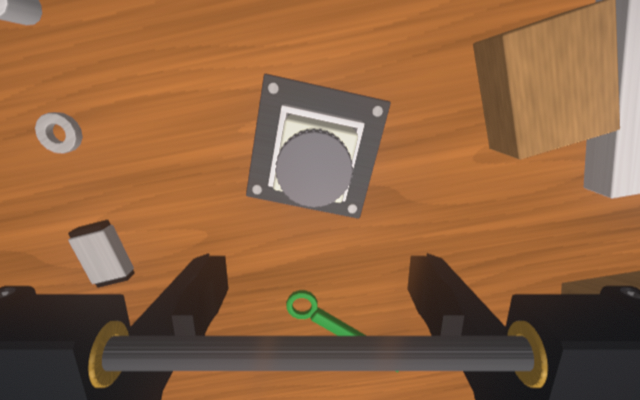

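The cap is uncovered, centred at (314,169), which gives (499.3,-266.8). Descending to grip it.

```bash
python3 -m crank '[[0.011,-0.001,0.01,0,0,0],[0.0215,-0.002,0.035,0,0,0],[0.0215,-0.002,0.07,0,0,0],[0.0215,-0.002,0.1,0,0,0],[0.0215,-0.002,0.12,0,0,0],[0.0215,-0.002,0.134,0,0,0],[0.0215,-0.002,0.141,0,0,0],[0.0215,-0.002,0.142,0,0,0],[0.0215,-0.002,0.142,0,0,0],[0.0215,-0.002,0.142,0,0,0]]'
python3 -m crank '[[0,0,0,0,0,0],[0,0,0,0,0,0],[0,0,0,0,0,0],[0,0,0,0,0,0],[0,0,0,0,0,0],[0,0,0,0,0,0],[0,0,0,0,0,0],[0,0,0,0,0,0]]' 255 45
python3 -c "
from h import *
print(ctrl.read_state()['joint_positions'],ctrl.read_state()['moment'])"
```

```text
time: 11.53
ee_pos: [499.8, -268.3, 84.4]
ee_rot: [0.996, -0.093, 0.001, 0.001]
contact_force: [-0.4, 0.2, 0.0]
opening: 88.5
grip_force: 0.0
time: 12.2
ee_pos: [499.5, -267.7, 83.6]
ee_rot: [0.996, -0.093, 0.0, -0.0]
contact_force: [0.3, 5.5, 5.5]
opening: 60.5
grip_force: 44.9
[-7.01316566e-01  5.65167019e-01  1.47303764e+00  9.62844173e-04
  1.10363524e+00  1.05614507e+00] [ 0.92158028 -0.08599079 -0.0133838 ]
```

```bash
python3 -m crank '[[0,-0.0007,0,0,0,-0.02],[0,-0.0007,0,0,0,-0.06],[0,-0.0007,0,0,0,-0.12],[0,-0.0007,0,0,0,-0.18],[0,-0.0007,0,0,0,-0.24],[0,-0.0007,0,0,0,-0.3],[0,-0.0007,0,0,0,-0.36],[0,-0.0007,0,0,0,-0.42],[0,-0.0007,0,0,0,-0.48],[0,-0.0007,0,0,0,-0.54],[0,-0.0007,0,0,0,-0.55],[0,-0.0007,0,0,0,-0.55]]'
python3 - <<'E'
from h import *
s=ctrl.read_state();print(s["moment"]); w=ctrl.capture("wrist"); cv2.imwrite("pics/h1.png",w["image"][:,:,::-1])
E
```

```text
time: 13.2
ee_pos: [499.7, -267.7, 83.7]
ee_rot: [0.983, 0.181, 0.0, 0.0]
contact_force: [-0.6, 3.3, 4.3]
opening: 60.1
grip_force: 45.0
[ 0.35647291  0.00634503 -0.23447314]
```

```bash
python3 -m crank '[[0,0,0,0,0,-0.02],[0,0,0,0,0,-0.06],[0,0,0,0,0,-0.12],[0,0,0,0,0,-0.18],[0,0,0,0,0,-0.24],[0,0,0,0,0,-0.3]]'
python3 -c "
from h import *
print(ctrl.read_state()['moment'])"
python3 -m crank '[[0,0,0,0,0,-0.06],[0,0,0,0,0,-0.12],[0,0,0,0,0,-0.18],[0,0,0,0,0,-0.23],[0,0,0,0,0,-0.25],[0,0,0,0,0,-0.25],[0,0,0,0,0,-0.25]]'
python3 - <<'E'
from h import *
s=ctrl.read_state();print(s["moment"],s["joint_positions"]); w=ctrl.capture("wrist");c=ctrl.capture("scene"); cv2.imwrite("pics/h2.png",np.hstack([cv2.resize(w["image"][:,120:520,::-1],(400,400)),cv2.resize(c["image"][130:250,180:300,::-1],(400,400),interpolation=cv2.INTER_CUBIC)]))
E
```

```text
time: 13.75
ee_pos: [500.0, -267.4, 85.2]
ee_rot: [0.945, 0.327, 0.001, 0.001]
contact_force: [-2.3, 7.9, 17.9]
opening: 60.4
grip_force: 45.0
[ 1.19244466  0.35186741 -0.33508539]
time: 14.33
ee_pos: [499.9, -267.3, 85.2]
ee_rot: [0.897, 0.441, 0.001, 0.001]
contact_force: [-2.8, 8.2, 18.6]
opening: 60.3
grip_force: 45.0
[ 1.19595087  0.36356584 -0.13085818] [-7.00151086e-01  5.62637389e-01  1.47235134e+00  8.31905957e-04
  1.10462166e+00 -4.33304371e-02]
```

The upward force rose to 18 N and the cap sprang up about 1.5 mm, so it is free. I'll lift a little and check the force.

```bash
python3 -m crank '[[0,0,-0.002,0,0,0],[0,0,-0.005,0,0,0],[0,0,-0.009,0,0,0],[0,0,-0.014,0,0,0],[0,0,-0.019,0,0,0],[0,0,-0.024,0,0,0],[0,0,-0.026,0,0,0],[0,0,-0.026,0,0,0],[0,0,-0.026,0,0,0]]'
python3 - <<'E'
from h import *
c=ctrl.capture("scene");t=ctrl.capture("top"); cv2.imwrite("pics/f1.png",np.hstack([cv2.resize(t["image"][160:250,365:455,::-1],(400,400)),cv2.resize(c["image"][150:250,180:280,::-1],(400,400),interpolation=cv2.INTER_CUBIC)]))
E
```

```text
time: 15.18
ee_pos: [499.4, -267.7, 109.3]
ee_rot: [0.898, 0.441, 0.0, 0.0]
contact_force: [-0.3, -0.2, 0.1]
opening: 60.2
grip_force: 44.9
```

View pics/f1.png

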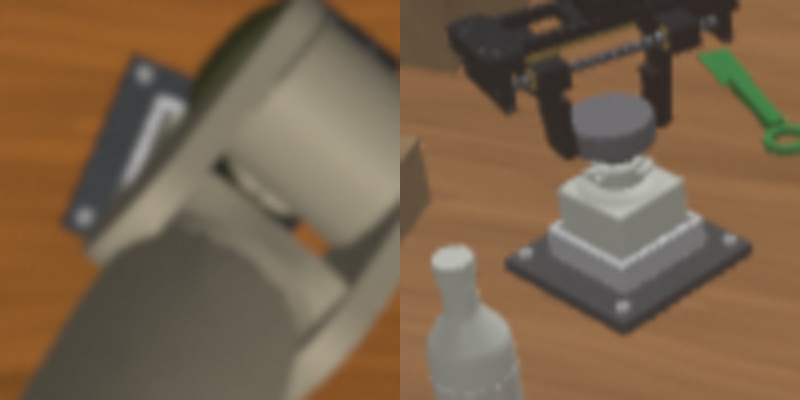

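The right crop shows the cap held level at (613,125), with the open neck at (620,175) and the jar seated in its holder. I'll finish the lift and hand in.

```bash
python3 -m crank '[[0,0,-0.004,0,0,0],[0,0,-0.01,0,0,0],[0,0,-0.017,0,0,0],[0,0,-0.022,0,0,0],[0,0,-0.024,0,0,0],[0,0,-0.024,0,0,0],[0,0,-0.024,0,0,0],[0,0,-0.024,0,0,0],[0,0,-0.024,0,0,0]]'
python3 -c "
from bench import ctrl
print(ctrl.sign_off())"
```

```text
time: 16.03
ee_pos: [499.3, -267.6, 133.0]
ee_rot: [0.898, 0.441, -0.0, -0.0]
contact_force: [0.2, -0.5, -0.3]
opening: 60.5
grip_force: 44.9
the job is handed in; nothing more can be done
None
```

The spatula hangs by its eye on the post, down on the base and released; the cap was turned 63° anticlockwise and lifted off, and is held level about 38 mm above the open jar, which stayed seated — handed in at 16 s, no verdict returned.

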